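# Mount a cone-seated sanding drum and preset its speed

## Task

Lift the slimmer of the two sanding drums out of the wooden rack and lower it (do not drop it) gently and fully home, cone down, into the conical cup of the sander's arbor, then check that it is not jammed: rock it some 5 to 10 degrees to one side in the cup and let it drop back upright and home. Also set the speed preset for this drum: the left wheel (robot's left) with its fin at the four-dot row and the right wheel at the two-dot row. Leave the fat drum, glue jar, sanding block and wrench alone.

Things in the scene. Friction and masses are not known exactly. Their poses are not given: they have to be found in the camera images.
- slim_drum: drum to mount, 0.3 to 0.52 kg. From its tip up: steel cone 0-28 mm (19 mm wide at the tip, 65 at the top), neck to 30, flange 30-36 (76 wide), brown abrasive cylinder 36-116 (40 wide; grip here), nut to 126 (22 wide). Origin: centre of the tip face; z up along its axis. Hangs upright in one of the rack's two holes, flange on the rack's top, tip 30 mm below that top
- fat_drum: the other drum, leave alone: the same but its abrasive cylinder is 62 mm across. Same origin and axes. It hangs in the other hole; the holes' centres are 110 mm apart.
- rack: fixed wooden block 230 mm (its x) by 110 mm (its y) by 45 mm high, two round through holes 69 mm wide at x = -55 and +55 mm. Origin: centre of its underside, on the bench.
- arbor: the sander's arbor, fixed on the bench: a grey plate 160 x 160 x 14 mm with the steel collar and its cup in the middle. Origin: centre of the underside; z up.
- cup_seat (a point): where the centre of the cone's tip face lies when the drum is home (within 1.5 mm), 22 mm above the bench; z up. The cup is a cone that matches the drum's, in a steel collar 86 mm across, on a fixed grey plate 160 x 160 x 14 mm on the bench
- cup_rim (a point): centre of the cup's mouth (65 mm across), 50 mm above the bench. With the drum home its flange is about 2 mm above this rim. A side push of 1 to 3 N high on the released drum tips it about the rim; let go at under 0.3 rad, it drops back and centres itself
- preset: fixed box 110 (x) x 190 (y) x 50 mm high, an aluminium drum 80 mm across (axis along y, 50 mm up) half sunk in its top, with two black thumbwheels 84 mm across, 26 wide, at y = +45 (left) and -45 mm (right). Beside each, at y = +73 and -73 mm, rows of one to five dots from the robot's side to the far side. Origin: centre of underside; x away from the robot, y left, z up
- wheel_left (a joint): angle of the left wheel, rad: 0 = fin straight up (three dots), positive = fin leaning to preset's +x (away from the robot). The rows of one to five dots are at -0.6, -0.3, 0, 0.3, 0.6; stops at -0.68 and 0.68. No clicks: friction (0.08 N m) holds it where it is left; push the fin sideways
- wheel_right (a joint): angle of the right wheel, the same convention.
- wheel_left_fin (a point): middle of the tip of the left wheel's fin, 75 mm from the wheel axis and 33 mm proud of the wheel; z points out along the fin. The fin is 10 mm thick and 22 mm wide (along preset's y), black with a white line on its tip
- wheel_right_fin (a point): middle of the tip of the right wheel's fin, the same.
- glue_jar: closed jar, 68 mm across and 95 mm high, bystander. Origin: centre of its underside.
- sanding_block: cork sanding block 65 x 110 x 30 mm, bystander. Origin: centre of its underside.
- wrench: steel wrench 180 mm long lying flat, bystander. Origin: middle, underside.
Mind the look-alikes: they are no part of the job. What is meant by the preset is not yellow, and is the larger of those in its own colour. Leave any blue or red look-alike of the slim_drum alone.

How it is judged (in metres and radians):
On the way, in this order (a step that is already met when the one before it is completed fails the run):
1. the slim drum is seated home in the cup, upright (horizontal distance between slim_drum and cup_seat below 0.005 m and z of slim_drum in the frame of cup_seat below 0.003 m and angle between slim_drum's own z axis and vertical below 0.05 rad), for 0.2 s.
2. the slim drum is rocked at least 4 degrees to one side, its cone still in the cup (angle between slim_drum's own z axis and vertical between 0.07 and 0.5 rad and distance between slim_drum and cup_seat below 0.022 m), for 0.05 s.
At the end, for the whole second after the job is handed in: The slim drum stands home in the cup: tip within 5 mm sideways and 3 mm in height of the seat, tilted less than 0.05 rad (3 degrees), still and released; left wheel within 0.09 rad of the four-dot row (0.3) and right wheel within 0.09 rad of the two-dot row (-0.3) (all of step 1 and linear speed of slim_drum below 0.02 m/s and contact force between the fingers and slim_drum below 0.3 N and value of joint wheel_left between 0.21 and 0.39 rad and value of joint wheel_right between -0.39 and -0.21 rad); the robot touches nothing.
It fails at once if the slim drum is slammed or forced into the cup (over 60 N) (contact force between slim_drum and arbor above 60 N).
It fails at once if the slim drum is let go upright over the cup from more than 15 mm above home, so that it drops in (contact force between the fingers and slim_drum below 0.3 N and horizontal distance between slim_drum and cup_seat below 0.04 m and z of slim_drum in the frame of cup_seat above 0.015 m and angle between slim_drum's own z axis and vertical below 0.07 rad).
It fails at once if the fat drum, glue jar, sanding block or wrench is moved more than 30 mm (distance of any of fat_drum, glue_jar, sanding_block, wrench from where it was at the start of the episode above 0.03 m).
It also fails if it takes over 58 s, if anything falls off the work surface, if the arm or the gripper's body presses on something with over 40 N, if the wrist force passes 120 N, or if a joint passes its speed limit or range.

## Robot

A 7-joint arm with a two-finger parallel gripper is mounted at the origin on the work surface. World frame = base frame: x ahead of the robot, y to its left, z up, the work surface at z = 0. Lengths are in mm, angles in rad, forces in N, time in s.
With the tool pointing down it reaches from about 400 to 925 mm from the base axis. Payload 4.1 kg.
Tool frame: the origin (TCP) lies at the very end of the fingers, on their centre line; the grasp point (between the pads) lies 19 mm behind it (ctrl.tcp_to_grasp is the z of the grasp point in the tool frame, in mm); z points along the fingers, y is the line along which they close (so a half turn about z gives the same grasp; the last joint's range is limited). The gripper opens to 85 mm and grips with 20 to 120 N. Pads are 22 mm wide; open, the fingers measure 114 mm over their backs; the gripper's body (76 mm by 85 mm) begins 54 mm behind the grasp point. The pads swing forward as they close: fully open they stand 13 mm farther back than shut.
Start: joints at [1.094, 0.398, 0.045, 1.537, -0.019, 1.207, -0.051], TCP at [239.808, -604.182, 231.347] pointing down, gripper open.
Joint ranges: [-2.82, 2.82], [-0.49, 2.23], [-1.37, 1.46], [0, 2.46], [-1.36, 4.5], [0.23, 2], [-2.94, 2.94]. Speed limits (rad/s): [2.57, 2.57, 3.14, 3.14, 3.14, 3.14, 3.14].

## Interface

Orientations are given as a rotation vector (axis times angle).
In Python, from plant import ctrl, eyes gives the robot as it stands.
- The arm moves only by the tool arm_command, never from a script. Its argument "commands" is a list of rows, each a list of 7 numbers: the shift along the world's x, y, z in m, then the turn, a rotation vector about the world's x, y, z in degrees, then the opening, from 0 (shut) to 1 (fully open). In form: [[dx, dy, dz, ax, ay, az, hand], ...]. A call has 1 to 10 rows; each row is the pose to reach, as a shift and turn from the pose commanded when the call began; what a row does not reach only later rows make up. A row lasts 1/8 s, in which the tool goes at most 62.5 mm and 10.7 degrees, less where a joint would pass 70% of its speed; a pose out of reach is approached as far as the arm can. A call with a gripper value outside its range is refused whole. The fingers move at their own pace and stop on an object; the grip force is fixed at half the most. Time passes only in rows, so rows that repeat a pose let the fingers close. It gives the time, the measured TCP pose, the force, the opening and the grip force at its end, in the units of the state.
- ctrl.get_obs(): the state, without advancing time (a new reading comes with each control period).
- eyes.camera(name): name is "scene" or "side" or "wrist"; returns a dict with "pixels" (420x560x3 uint8, blue, green, red), "fx", "fy", "cx", "cy" (pixels), "k1" (the pictures are not rectified: a ray, as slopes to the right and down, at radius r is drawn at 1 + k1 r^2 times it, then the intrinsics apply), "R" (3x3) and "t" (3): a world point X has camera coordinates R X + t. Camera axes: x right, y down, z forward; pixel columns grow to the right and rows downward; lengths in mm; the calibration is good to about 2 mm. A picture is of the moment at which its call begins. There is no depth.
- ctrl.finish_job(): hands the job in; it is judged then, once.
The state is a dict: "clock": time; "q": joint angles; "joint_vel": joint speeds; "effort": joint torques, N m; "position": TCP position; "orientation": TCP orientation; "wrist_force": force on the tool from outside, world axes, zero at the start; "moment": the same for the moment, N m; "opening": finger opening in mm; "gripper_force": force on a finger pad.
Only numpy, scipy, OpenCV 4.12 (cv2) and the standard library are available. Lean on these libraries where they do the work, as an engineer would, in place of code of your own. Each camera call takes 0.05 s, during which the arm holds its last target. There are 200 camera calls.

## Working session

There is one attempt and no reset: what is moved stays moved. The work goes in short steps, Python scripts to look and compute and a tool call to move; the robot and the scene stay as the last step left them, time stands still between calls to the robot, and variables do not carry over. Pictures are saved under pics/ and viewed, at most 10 in all, crops included, and the job is handed in when it is done.

Besides the shell and the picture viewer there is one more tool, called after "Emit:" by a JSON object that holds its "api" and its "payload", one argument or row to a line. arm_command: Moves the arm, as the interface text tells. Its arguments: {"type":"object","properties":{"commands":{"type":"array"}},"required":["commands"]}

```bash
mkdir -p pics; ls
cat > h.py <<'E'
import numpy as np, cv2
from plant import ctrl, eyes
def snap(n,f):
    c=eyes.camera(n); cv2.imwrite(f'pics/{f}.png',c['pixels']); 
    import pickle; pickle.dump(c,open(f'pics/{f}.pkl','wb')); return c
def load(f):
    import pickle; return pickle.load(open(f'pics/{f}.pkl','rb'))
def ray(c,u,v):
    K=np.array([[c['fx'],0,c['cx']],[0,c['fy'],c['cy']],[0,0,1.]])
    p=cv2.undistortPoints(np.array([[[u,v]]],float),K,np.array([c['k1'],0,0,0.]))[0,0]
    R=np.array(c['R']);o=-R.T@np.array(c['t']);return o,R.T@np.array([p[0],p[1],1])
def at(c,u,v,z):
    o,d=ray(c,u,v);return o+d*(z-o[2])/d[2]
def proj(c,X):
    X=np.atleast_2d(X).astype(float)@np.array(c['R']).T+np.array(c['t']).ravel()
    s=X[:,:2]/X[:,2:];s=s*(1+c['k1']*(s**2).sum(1,keepdims=True))
    return s*[c['fx'],c['fy']]+[c['cx'],c['cy']]
def tri(a,b):
    (o,d),(p,e)=a,b
    s=np.linalg.lstsq(np.c_[d,-e],p-o,rcond=None)[0]
    P,Q=o+s[0]*d,p+s[1]*e;return (P+Q)/2,np.linalg.norm(P-Q)
E
python3 - <<'E'
from h import *
a=snap('scene','s0');b=snap('side','d0');
for c in(a,b):print(-np.array(c['R']).T@c['t'],c['fx'],c['k1'])
cv2.imwrite('pics/w0.png',eyes.camera('wrist')['pixels'])
o=ctrl.get_obs();print(o,ctrl.tcp_to_grasp)
E
```

```text
pics
[1232.91436204 -143.21697244 1012.60250587] 412.59324152286996 -0.12390012574794743
[  50.35593863 1156.50515158  851.28485427] 520.614679567548 -0.01099573530307044
{'clock': 0.15, 'q': array([ 1.09397675,  0.39901946,  0.04505538,  1.53758557, -0.01870828,
        1.20687194, -0.05068699]), 'joint_vel': array([-0.00083218, -0.00268755,  0.00116647, -0.00472548,  0.00048753,
       -0.00085435, -0.00071307]), 'effort': array([ 2.28816658e-03, -4.75558770e+01,  1.36683304e+00, -2.54513007e+01,
        1.17127414e-02,  6.48392466e-03,  2.06509804e-05]), 'position': array([ 239.62865271, -603.70915097,  230.50635263]), 'orientation': array([-3.08428144e+00, -5.89854126e-01,  5.85458724e-04]), 'wrist_force': array([-0.96285253, -0.16990258,  0.39300796]), 'moment': array([-0.02589445, -0.00632409,  0.02953219]), 'gripper_force': 0.0, 'opening': 85.63776024097841} -18.700000000000003
```

View pics/s0.png

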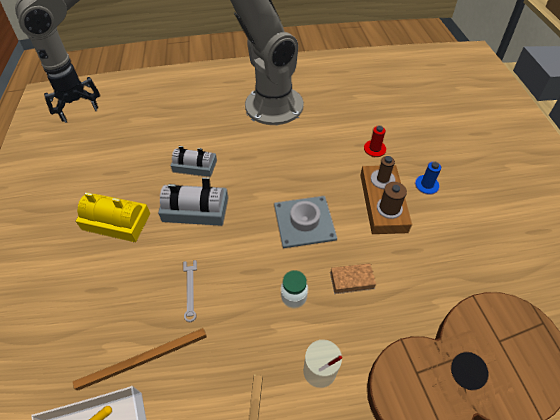

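View pics/d0.png

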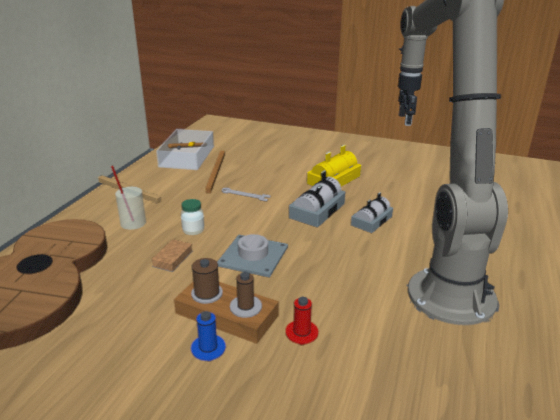

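Slim-drum candidates are brown slim scene(386,168), brown fat (392,200), red (376,140) and blue (430,177). I choose the brown slim one. Preset candidates are large grey scene(194,202), small grey (194,160) and yellow (113,215). I choose the large grey one. Next is a close crop to check both choices.

Run:
```python
from h import *
a=load('s0')['pixels'];b=load('d0')['pixels']
def cr(i,u,v,w,h,k=5):return cv2.resize(i[v:v+h,u:u+w],(400,300),interpolation=cv2.INTER_CUBIC)
# each crop 80x60 -> x5 ; 
m=np.vstack([np.hstack([cr(a,350,135,80,60+0),cr(b,210,265,80,60)]),np.hstack([cr(a,150,170,80,60),cr(b,280,165,80,60)])])
cv2.imwrite('pics/c1.png',m)
m=np.hstack([cr(a,267,185,80,60),cr(b,213,220,80,60)])
cv2.imwrite('pics/c2.png',m)
```

```text
(no output)
```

View pics/c1.png

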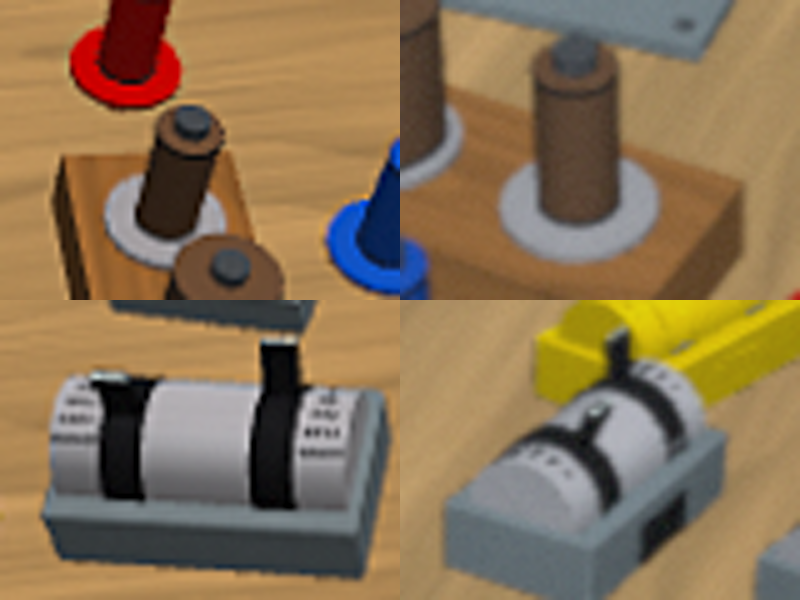

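View pics/c2.png

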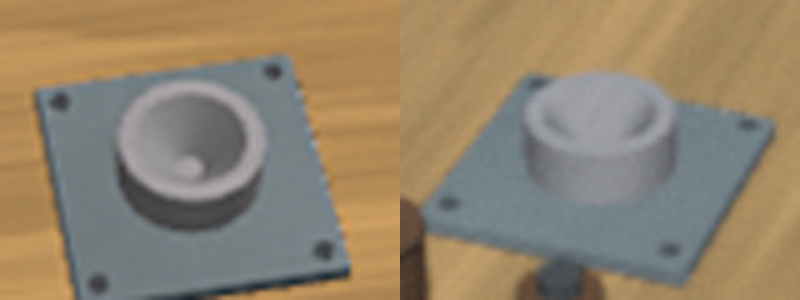

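The crops confirm both choices: the brown slim drum's nut top is at scene(389,158.6) and side(245,274.6). The large grey preset's fins are at scene(206,178) for the left and (172,186) for the right. Now the coordinates.

Run:
```python
from h import *
np.set_printoptions(precision=1,suppress=True)
a=load('s0');b=load('d0')
def T(n,p,q,z):
    P,e=tri(ray(a,*p),ray(b,*q));print(n,P,'gap',round(e,1),'z=',z,at(a,*p,z)[:2],at(b,*q,z)[:2])
T('nut',(389,158.6),(245,274.6),141)
T('flange',(383,178.9),(246,306.6),51)
T('rim',(305.4,213),(253.2,242.6),50)
T('finL',(206,178.4),(319.4,187),120)
T('finR',(172,185.6),(324,171.6),120)
for p in[(38,90),(287,57),(350,270),(78,300)]:print('plate',at(a,267+p[0]/5,185+p[1]/5,14)[:2])
for p in[(159,213.6),(223,216.6),(227.4,188.4)]:print('boxS',at(a,*p,50)[:2])
for p in[(289,207),(319,214),(345.4,192)]:print('boxD',at(b,*p,50)[:2])
for p in[(350+65/5,135+157/5),(350+230/5,135+155/5)]:print('rackS',at(a,*p,45)[:2])
```

```text
nut [456.4 280.1 137.5] gap 0.2 z= 141 [459.6 278.5] [454.4 284.3]
flange [455.6 280.6  44.7] gap 1.3 z= 51 [460.1 277.5] [452.8 288. ]
rim [548.4  19.   44.7] gap 0.0 z= 50 [552.1  18.2] [545.1  26.5]
finL [ 436.  -253.7  113.7] gap 3.2 z= 120 [ 439.7 -253.8] [ 433.2 -239. ]
finR [ 451.3 -352.   119.6] gap 0.7 z= 120 [ 452.1 -351.7] [ 451.  -351.9]
plate [476.1 -61.9]
plate [473.   93.2]
plate [630.1  97.5]
plate [627.4 -59.1]
boxS [ 492.8 -404.4]
boxS [ 530.5 -218.1]
boxS [ 427.5 -198.9]
boxD [ 519.7 -204. ]
boxD [ 418.3 -195.2]
boxD [ 378.2 -368.3]
rackS [395.7 232. ]
rackS [408.8 337.5]
```

Emit:
{"api": "arm_command", "payload": {
  "commands": [
    [0.03,0.043,0.017,0,0,8,1],
    [0.06,0.086,0.034,0,0,16,1],
    [0.09,0.13,0.05,0,0,24,1],
    [0.12,0.172,0.067,0,0,32,1],
    [0.15,0.215,0.084,0,0,40,1],
    [0.18,0.26,0.1,0,0,49,1],
    [0.205,0.304,0.12,0,0,57,1],
    [0.205,0.304,0.12,0,0,57,1],
    [0.205,0.304,0.12,0,0,57,1]
  ]
}}

```text
clock: 1.27
position: [444.2, -300.7, 351.0]
orientation: [-2.431, -1.99, 0.002]
wrist_force: [0.1, -0.5, -0.6]
opening: 85.4
gripper_force: 0.0
```

Run:
```python
from h import *
np.set_printoptions(precision=2,suppress=True)
c=snap('wrist','w1');o=ctrl.get_obs()
print(o['clock'],o['position'],o['orientation'],o['q'])
from scipy.spatial.transform import Rotation as Rn
print(Rn.from_rotvec(o['orientation']).as_matrix())
print(-np.array(c['R']).T@c['t'],c['R'],c['fx'],proj(c,[[436,-254,120],[451,-352,120],[450,-295,90]]))
```

```text
1.325 [ 443.7  -301.31  350.66] [-2.43 -1.99  0.  ] [ 0.77  0.13 -0.28  1.62  0.04  1.39  0.28]
[[ 0.2   0.98 -0.  ]
 [ 0.98 -0.2  -0.  ]
 [-0.   -0.   -1.  ]]
[ 458.89 -229.03  493.86] [[ 0.98 -0.2   0.  ]
 [-0.19 -0.94  0.29]
 [-0.06 -0.28 -0.96]] 314.1933308680281 [[263.98 138.98]
 [292.2  214.62]
 [282.28 166.49]]
```

View pics/w1.png

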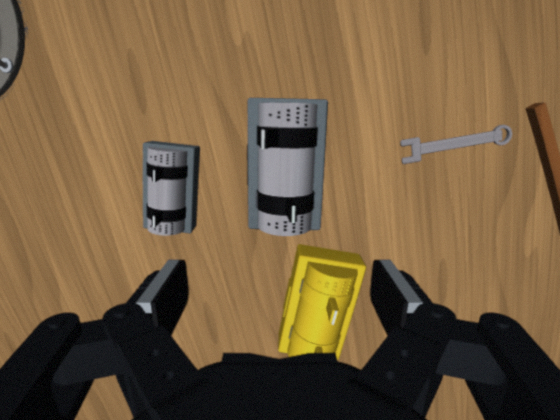

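The picture shows the large grey preset with corners at about (249,97), (327,99), (322,232) and (248,228). The left fin tip is at (263,138) and the right one at (293,212). The wrench lies at (455,145).

Run:
```python
from h import *
np.set_printoptions(precision=2,suppress=True)
c=load('w1')
P=np.array([at(c,*p,50)[:2] for p in[(249,97),(327,99),(322,232),(248,229)]])
print(P,P.mean(0))
e=(P[0]+P[1]-P[2]-P[3])/2;f=(P[1]+P[2]-P[0]-P[3])/2
print(np.linalg.norm(e),np.linalg.norm(f),np.degrees(np.arctan2(-e[0],e[1])),np.degrees(np.arctan2(f[1],f[0])))
# model fit, known size, with fins
from scipy.optimize import least_squares
uv=np.array([(249,97),(327,99),(322,232),(248,229),(263,138),(293,212)])
def model(p):
    x,y,t,l,r=p
    L=[(-55,95,50),(55,95,50),(55,-95,50),(-55,-95,50)]
    for a,yy in((l,45),(r,-45)):L.append((75*np.sin(a),yy,50+75*np.cos(a)))
    L=np.array(L);R=np.array([[np.cos(t),-np.sin(t)],[np.sin(t),np.cos(t)]])
    return np.c_[L[:,:2]@R.T+[x,y],L[:,2]]
s=least_squares(lambda p:(proj(c,model(p))-uv).ravel(),[450,-295,-.2,0,0],loss='soft_l1')
print(s.x,s.cost,s.fun)
for n in('s0','d0'):print(n,proj(load(n),model(s.x)))
```

```text
[[ 423.65 -199.97]
 [ 526.28 -223.2 ]
 [ 488.61 -411.16]
 [ 379.96 -384.25]] [ 454.62 -304.65]
190.51446112656777 108.5719084812064 -12.327551003125206 -13.350565624542682
[ 455.16 -303.98   -0.22   -0.43    0.1 ] 4.352344387906007 [-0.94 -0.43  2.61 -0.29 -0.78 -1.34  0.39  0.07 -0.02  0.41  0.01  1.68]
s0 [[227.23 187.16]
 [221.12 216.62]
 [157.57 212.41]
 [166.78 183.68]
 [206.23 177.51]
 [172.41 184.53]]
d0 [[318.05 213.16]
 [288.06 203.68]
 [317.41 181.74]
 [345.92 189.82]
 [320.16 185.48]
 [323.5  170.55]]
```

Preset at (455,-304), yaw -12.6°; left wheel at about -0.43, right about +0.10. All three cameras agree. I'll do the left wheel now: straddle the fin, sweep it to +0.3, then close on it there.

Emit:
{"api": "arm_command", "payload": {
  "commands": [
    [-0.007,0.046,-0.04,0,0,-1,0.5],
    [-0.007,0.046,-0.1,0,0,-1,0.5],
    [-0.007,0.046,-0.16,0,0,-1,0.5],
    [-0.007,0.046,-0.2,0,0,-1,0.5],
    [-0.007,0.046,-0.23,0,0,-1,0.5],
    [-0.007,0.046,-0.25,0,0,-1,0.5],
    [-0.007,0.046,-0.25,0,0,-1,0.5]
  ]
}}

```text
clock: 2.2
position: [435.3, -254.8, 99.3]
orientation: [-2.447, -1.963, 0.004]
wrist_force: [-0.0, 0.1, 0.2]
opening: 42.7
gripper_force: 0.0
```

Emit:
{"api": "arm_command", "payload": {
  "commands": [
    [0.01,-0.002,0.004,0.9,4,0,0.5],
    [0.02,-0.004,0.005,1.8,8,0,0.5],
    [0.032,-0.007,0.005,2.8,12.5,0,0.5],
    [0.044,-0.0095,0.003,3.75,16.8,0,0.5],
    [0.044,-0.0095,0.003,3.75,16.8,0,0.2],
    [0.044,-0.0095,0.003,3.75,16.8,0,0],
    [0.044,-0.0095,0.003,3.75,16.8,0,0],
    [0.044,-0.0095,0.003,3.75,16.8,0,0],
    [0.044,-0.0095,0.003,3.75,16.8,0,0]
  ]
}}

```text
clock: 3.32
position: [480.6, -264.1, 105.0]
orientation: [-2.255, -1.813, 0.275]
wrist_force: [-3.8, -0.0, 5.3]
opening: 8.6
gripper_force: 60.1
```

Run:
```python
from h import *
from scipy.spatial.transform import Rotation as Rn
o=ctrl.get_obs();M=Rn.from_rotvec(o['orientation']).as_matrix();p=o['position']
d=p-np.array([465,-260.1,50]);xp=np.array([.976,-.218,0])
print(o['clock'],p,M[:,2],o['opening'],o['gripper_force'],o['wrist_force'],'ang tcp',np.arctan2(d@xp,d[2]),'tilt',np.arctan2(-M[:,2]@xp,-M[2,2]),np.linalg.norm([d@xp,d[2]]))
```

```text
3.325 [ 480.64995797 -264.0946511   104.99494872] [-0.29019557  0.06410091 -0.9548181 ] 8.600670039285777 60.064194202423096 [-3.82180442 -0.02781074  5.27962026] ang tcp 0.28555277700750836 tilt 0.3017626147125496 57.31589342104123
```

Emit:
{"api": "arm_command", "payload": {
  "commands": [
    [0,0,0,0,0,0,0.5],
    [0,0,0,0,0,0,0.5],
    [0.008,-0.002,0.026,0,0,0,0.5],
    [0.017,-0.004,0.06,0,0,0,0.5],
    [0.0,-0.04,0.08,-1.9,-8.4,0,0.5],
    [-0.0285,-0.086,0.08,-3.75,-16.8,0,0.5],
    [-0.0285,-0.086,0.06,-3.75,-16.8,0,0.5],
    [-0.0285,-0.086,0.025,-3.75,-16.8,0,0.5],
    [-0.0285,-0.086,-0.002,-3.75,-16.8,0,0.5],
    [-0.0285,-0.086,-0.002,-3.75,-16.8,0,0.5]
  ]
}}

```text
clock: 4.58
position: [452.2, -348.5, 100.3]
orientation: [-2.444, -1.968, 0.001]
wrist_force: [-0.1, -0.1, -0.7]
opening: 43.0
gripper_force: 0.0
```

Emit:
{"api": "arm_command", "payload": {
  "commands": [
    [-0.007,0.0015,0.002,-1.1,-5,0,0.5],
    [-0.015,0.003,0.003,-2.2,-10,0,0.5],
    [-0.0245,0.0055,0.003,-3.75,-16.8,0,0.5],
    [-0.0245,0.0055,0.003,-3.75,-16.8,0,0.2],
    [-0.0245,0.0055,0.003,-3.75,-16.8,0,0],
    [-0.0245,0.0055,0.003,-3.75,-16.8,0,0],
    [-0.0245,0.0055,0.003,-3.75,-16.8,0,0],
    [-0.0245,0.0055,0.003,-3.75,-16.8,0,0]
  ]
}}

```text
clock: 5.58
position: [429.9, -345.3, 107.3]
orientation: [2.254, 1.816, 0.271]
wrist_force: [-6.7, 2.4, 13.7]
opening: 8.6
gripper_force: 58.6
```

Run:
```python
from h import *
from scipy.spatial.transform import Rotation as Rn
o=ctrl.get_obs();M=Rn.from_rotvec(o['orientation']).as_matrix();p=o['position']
d=p-np.array([445.4,-347.9,50]);xp=np.array([.976,-.218,0])
print(o['clock'],p,M[:,2],o['opening'],o['gripper_force'],o['wrist_force'],'ang tcp',np.arctan2(d@xp,d[2]),'tilt',np.arctan2(-M[:,2]@xp,-M[2,2]),np.linalg.norm([d@xp,d[2]]))
```

```text
5.575 [ 429.86593086 -345.25927771  107.26241318] [ 0.28773111 -0.06499853 -0.95550301] 8.608160911957263 58.59866037033498 [-6.71335399  2.39333059 13.72039964] ang tcp -0.268200036614791 tilt -0.29944927556521206 59.38547714119534
```

Emit:
{"api": "arm_command", "payload": {
  "commands": [
    [0,0,0,0,0,0,0.5],
    [0,0,0,0,0,0,0.5],
    [-0.008,0.002,0.026,0,0,0,0.5],
    [-0.017,0.004,0.07,0,0,0,0.7],
    [-0.01,0.02,0.13,1.9,8.4,0,1],
    [0.01,0.035,0.185,3.75,16.8,0,1],
    [0.016,0.044,0.246,3.75,16.8,0,1],
    [0.016,0.044,0.246,3.75,16.8,0,1]
  ]
}}

```text
clock: 6.58
position: [449.2, -299.6, 356.4]
orientation: [2.437, 1.969, 0.006]
wrist_force: [0.3, 0.1, -1.2]
opening: 85.4
gripper_force: 0.0
```

Run:
```python
from h import *
c=snap('wrist','w2');p=c['pixels'][80:245,230:350];cv2.imwrite('pics/w2c.png',cv2.resize(p,None,fx=3.6,fy=3.6,interpolation=cv2.INTER_CUBIC))
o=ctrl.get_obs();print(o['position'])
from math import *
xp,yp=np.array([.976,-.218]),np.array([.218,.976])
for n,y in(('L',45),('R',-45)):
  for a in(-.3,-.2,.2,.3,.4) :
    q=np.r_[np.array([455.2,-304])+75*sin(a)*xp+y*yp,50+75*cos(a)]
    print(n,a,(proj(c,q)[0]-[230,80])*3.6)
```

```text
[ 447.54875461 -299.84666892  354.58703822]
L -0.3 [123.0748552  216.44857755]
L -0.2 [145.09411899 217.06060199]
L 0.2 [236.16603735 217.75051259]
L 0.3 [257.87521474 217.46997   ]
L 0.4 [278.4773469  217.01473767]
R -0.3 [124.35268047 477.38814884]
R -0.2 [144.99913133 479.1126881 ]
R 0.2 [230.36869434 479.49864649]
R 0.3 [250.75662782 477.96203292]
R 0.4 [270.13654363 475.81776107]
```

View pics/w2c.png

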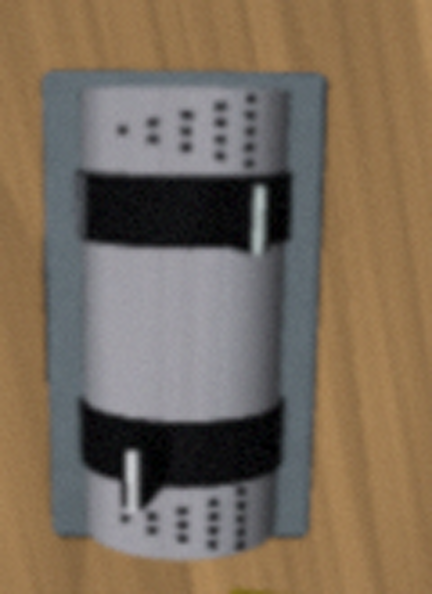

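The crop shows the left tip at (259,219), about +0.30, and the right tip at (132,481), about -0.27. Both wheels are in tolerance. On to hover over the arbor, then the drum.

Emit:
{"api": "arm_command", "payload": {
  "commands": [
    [0.018,0.055,0,0,0,0,1],
    [0.036,0.11,0,0,0,0,1],
    [0.054,0.165,0,0,0,0,1],
    [0.072,0.22,0,0,0,0,1],
    [0.09,0.275,0,0,0,0,1],
    [0.105,0.319,0,0,0,0,1],
    [0.105,0.319,0,0,0,0,1],
    [0.105,0.319,0,0,0,0,1],
    [0.105,0.319,0,0,0,0,1]
  ]
}}

```text
clock: 7.75
position: [549.4, 16.7, 350.5]
orientation: [-2.451, -1.966, 0.003]
wrist_force: [0.4, 0.9, -0.4]
opening: 85.3
gripper_force: 0.0
```

Run:
```python
from h import *
np.set_printoptions(precision=1,suppress=True)
c=snap('wrist','w3');o=ctrl.get_obs();print(o['position'],o['clock'],o['q'])
print(proj(c,[[549.5,19,50],[456,280,141],[551,18,14]]))
a=load('s0');b=load('d0')
for n,z,p,q in(('fat',141,(396,188.6),(205,263)),('red',3,(375,148),(302,332)),('blue',3,(428,185),(208,347))):
  print(n,tri(ray(a,*p),ray(b,*q)),at(a,*p,z),at(b,*q,z))
```

```text
[549.5  16.9 350.8] 7.8 [ 0.5  0.2 -0.7  1.6  0.1  1.4 -0.4]
[[278.6 164.9]
 [130.1 -51.6]
 [279.7 161.6]]
fat (array([565.8, 267.1, 133.6]), np.float64(0.14612368248287452)) [571.4 263.8 141. ] [560.5 276.2 141. ]
red (array([308.7, 300.2,  30.2]), np.float64(1.9305970983338232)) [282.  312.1   3. ] [317.9 272.8   3. ]
blue (array([487.1, 420.4,  30.5]), np.float64(1.9872798682131398)) [467.2 436.8   3. ] [501.1 395.    3. ]
```

View pics/w3.png

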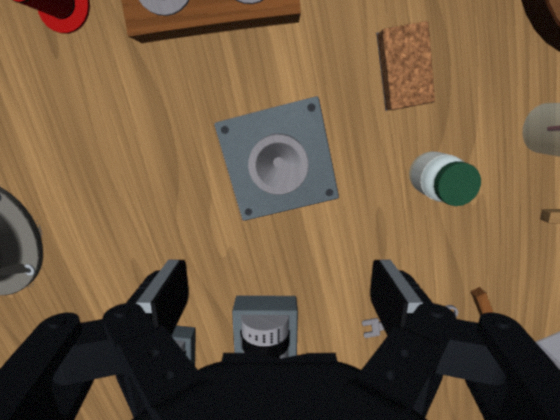

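The picture shows the cup rim circle centred at (278,164), matching the predicted (278.6,164.9). The fat drum is at about (566,267), and the red and blue copies are about 145 mm from the slim drum. Next, hover over the slim drum.

Emit:
{"api": "arm_command", "payload": {
  "commands": [
    [-0.019,0.052,0,0,0,0,1],
    [-0.038,0.104,0,0,0,0,1],
    [-0.056,0.156,0,0,0,0,1],
    [-0.075,0.208,0,0,0,0,1],
    [-0.093,0.261,0,0,0,0,1],
    [-0.093,0.261,0,0,0,0,1],
    [-0.093,0.261,0,0,0,0,1],
    [-0.093,0.261,0,0,0,0,1]
  ]
}}

```text
clock: 8.8
position: [458.0, 277.7, 351.1]
orientation: [2.451, 1.964, -0.001]
wrist_force: [0.1, 0.7, -0.3]
opening: 85.4
gripper_force: 0.0
```

Run:
```python
from h import *
np.set_printoptions(precision=1,suppress=True)
c=snap('wrist','w4');o=ctrl.get_obs();print(o['position'],o['clock'],o['q'])
print(proj(c,[[456,280,141],[456,280,51],[566,267,141]]))
# rim fit in w3
w=load('w3');g=cv2.medianBlur(cv2.cvtColor(w['pixels'],cv2.COLOR_BGR2GRAY),3)[120:210,235:325]
h=cv2.HoughCircles(cv2.resize(g,None,fx=4,fy=4,interpolation=cv2.INTER_CUBIC),cv2.HOUGH_GRADIENT,1,60,param1=80,param2=20,minRadius=85,maxRadius=140)
for x,y,r in h[0][:3]:
  u,v=x/4+235,y/4+120;print('rim',u,v,r/4,at(w,u,v,50))
cv2.imwrite('pics/w4c.png',cv2.resize(c['pixels'][60:240,160:400],None,fx=3.3,fy=3.3,interpolation=cv2.INTER_CUBIC))
```

```text
[457.9 277.9 351.1] 8.85 [ 0.1  0.2 -0.8  1.6  0.1  1.4 -1. ]
[[276.4 177.9]
 [276.8 165.3]
 [373.1 168.3]]Traceback (most recent call last):
  File "<stdin>", line 8, in <module>
TypeError: 'NoneType' object is not subscriptable
```

Run:
```python
from h import *
c=load('w4')
print(at(load('w3'),278,164.3,50))
cv2.imwrite('pics/w4c.png',cv2.resize(c['pixels'][60:240,160:400],None,fx=3.3,fy=3.3,interpolation=cv2.INTER_CUBIC))
```

```text
[548.89100642  20.0259219   50.        ]
```

View pics/w4c.png

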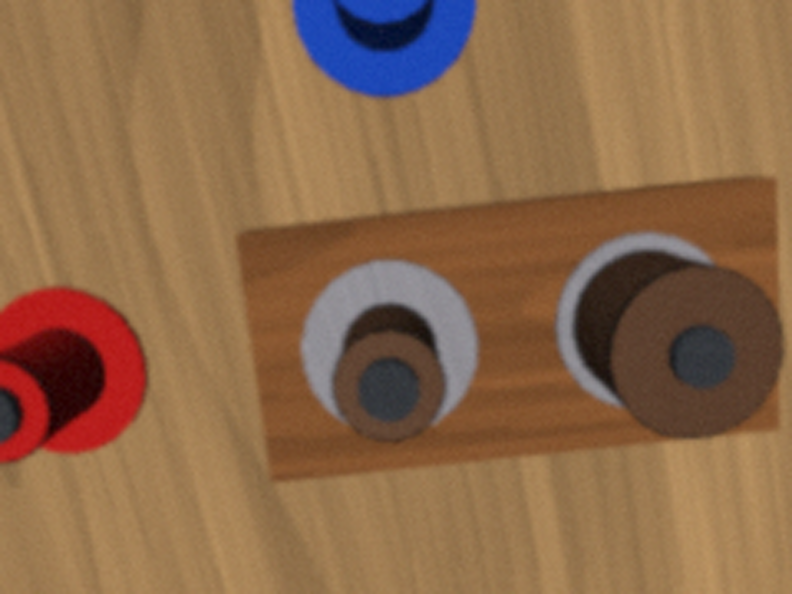

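Slim nut at crop(389,389), i.e. image (277.9,177.9), and flange at (278.2,165.2), so the drum is at about (457.6,280). Descend and grip.

Emit:
{"api": "arm_command", "payload": {
  "commands": [
    [0,0.002,-0.055,0,0,0,1],
    [0,0.002,-0.11,0,0,0,1],
    [0,0.002,-0.16,0,0,0,1],
    [0,0.002,-0.2,0,0,0,1],
    [0,0.002,-0.235,0,0,0,1],
    [0,0.002,-0.258,0,0,0,1],
    [0,0.002,-0.27,0,0,0,1],
    [0,0.002,-0.27,0,0,0,1],
    [0,0.002,-0.27,0,0,0,1]
  ]
}}

```text
clock: 9.98
position: [457.7, 282.2, 82.4]
orientation: [2.448, 1.969, 0.003]
wrist_force: [0.6, -0.3, 0.9]
opening: 85.6
gripper_force: 0.0
```

Emit:
{"api": "arm_command", "payload": {
  "commands": [
    [0,0,0,0,0,0,0.6],
    [0,0,0,0,0,0,0.4],
    [0,0,0,0,0,0,0.3],
    [0,0,0,0,0,0,0.3],
    [0,0,0,0,0,0,0.3],
    [0,0,0,0,0,0,0.3]
  ]
}}

```text
clock: 10.72
position: [457.3, 282.0, 82.0]
orientation: [2.447, 1.969, 0.001]
wrist_force: [-0.0, -1.3, 5.8]
opening: 38.5
gripper_force: 60.0
```

Emit:
{"api": "arm_command", "payload": {
  "commands": [
    [0,0,0.01,0,0,0,0],
    [0,0,0.03,0,0,0,0],
    [0,0,0.055,0,0,0,0],
    [0,0,0.08,0,0,0,0],
    [0,0,0.1,0,0,0,0],
    [0,0,0.12,0,0,0,0],
    [0,0,0.12,0,0,0,0],
    [0,0,0.12,0,0,0,0]
  ]
}}

```text
clock: 11.72
position: [456.3, 281.3, 200.7]
orientation: [2.447, 1.97, -0.002]
wrist_force: [0.4, -0.7, -5.1]
opening: 38.8
gripper_force: 61.3
```

Emit:
{"api": "arm_command", "payload": {
  "commands": [
    [0.012,-0.03,0,0,0,0,0],
    [0.025,-0.07,0,0,0,0,0],
    [0.041,-0.115,0,0,0,0,0],
    [0.057,-0.16,0,0,0,0,0],
    [0.073,-0.205,0,0,0,0,0],
    [0.085,-0.24,0,0,0,0,0],
    [0.092,-0.26,0,0,0,0,0],
    [0.092,-0.26,0,0,0,0,0],
    [0.092,-0.26,0,0,0,0,0]
  ]
}}

```text
clock: 12.85
position: [548.1, 24.2, 201.1]
orientation: [-2.443, -1.972, -0.001]
wrist_force: [-0.2, -0.1, -4.5]
opening: 38.8
gripper_force: 61.3
```

Run:
```python
from h import *
np.set_printoptions(precision=1,suppress=True)
o=ctrl.get_obs();print(o['position'],o['clock'],o['wrist_force'])
a=snap('scene','s5');b=snap('side','d5');P=o['position']
def cr(i,u,v):return cv2.resize(i[v:v+120,u:u+80],(400,600),interpolation=cv2.INTER_CUBIC)
cv2.imwrite('pics/c5.png',np.hstack([cr(a['pixels'],267,125),cr(b['pixels'],213,160)]))
tip=P-[0,0,66]
for c,of in((a,[267,125]),(b,[213,160])):
  for q in([tip+[0,-2,30-0],tip+[0,-2,0]]): print('pred',(proj(c,q)[0]-of)*5+([400,0] if of[0]==213 else [0,0]))
```

```text
[548.1  24.2 201.1] 12.85 [-0.2 -0.1 -4.5]
pred [207.  306.3]
pred [204.4 341.5]
pred [594.8 230. ]
pred [595.9 277.8]
```

View pics/c5.png

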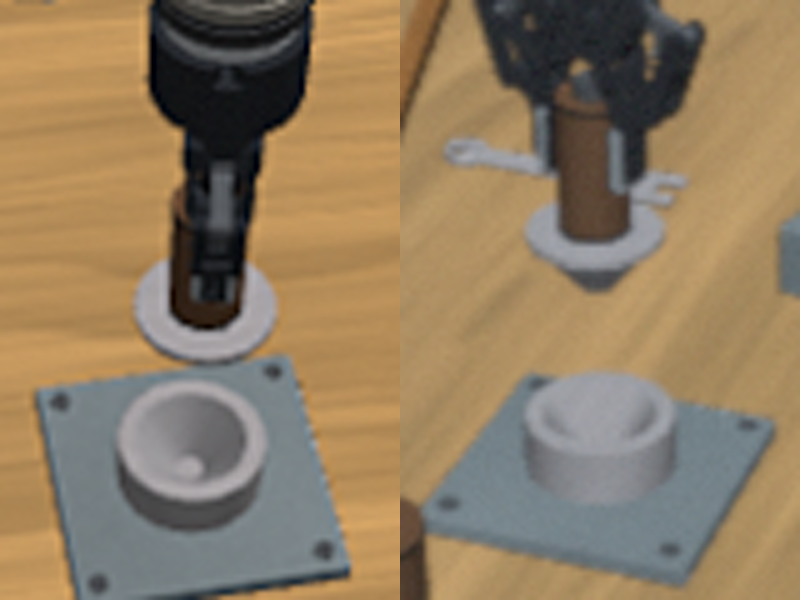

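Run:
```python
from h import *
np.set_printoptions(precision=1,suppress=True)
a=load('s5');b=load('d5')
for p,q in(((206,304),(195,228)),((206,306),(195,230))):
  print(tri(ray(a,267+p[0]/5,125+p[1]/5),ray(b,213+q[0]/5,160+q[1]/5)))
```

```text
(array([547.8,  21.9, 166.4]), np.float64(0.5964255364012949))
(array([548. ,  21.8, 165. ]), np.float64(0.37753799363898766))
```

Emit:
{"api": "arm_command", "payload": {
  "commands": [
    [0.0007,-0.0028,-0.03,0,0,0,0],
    [0.0007,-0.0028,-0.06,0,0,0,0],
    [0.0007,-0.0028,-0.08,0,0,0,0],
    [0.0007,-0.0028,-0.092,0,0,0,0],
    [0.0007,-0.0028,-0.098,0,0,0,0],
    [0.0007,-0.0028,-0.098,0,0,0,0],
    [0.0007,-0.0028,-0.098,0,0,0,0]
  ]
}}

```text
clock: 13.82
position: [550.3, 19.1, 104.2]
orientation: [2.447, 1.969, 0.002]
wrist_force: [-0.8, -0.4, -5.5]
opening: 39.1
gripper_force: 61.4
```

Emit:
{"api": "arm_command", "payload": {
  "commands": [
    [-0.0015,0.002,-0.002,0,0,0,0],
    [-0.0015,0.002,-0.004,0,0,0,0],
    [-0.0015,0.002,-0.006,0,0,0,0],
    [-0.0015,0.002,-0.008,0,0,0,0],
    [-0.0015,0.002,-0.01,0,0,0,0],
    [-0.0015,0.002,-0.01,0,0,0,0]
  ]
}}

```text
clock: 14.58
position: [547.8, 21.0, 93.1]
orientation: [-2.447, -1.969, 0.001]
wrist_force: [-0.2, -0.1, -4.7]
opening: 38.3
gripper_force: 61.4
```

No contact yet, with the tip about 4 mm above home. Continue slowly.

Emit:
{"api": "arm_command", "payload": {
  "commands": [
    [0.0007,0,-0.001,0,0,0,0],
    [0.0007,0,-0.002,0,0,0,0],
    [0.0007,0,-0.003,0,0,0,0],
    [0.0007,0,-0.003,0,0,0,0]
  ]
}}

```text
clock: 15.08
position: [548.6, 21.0, 90.2]
orientation: [-2.447, -1.97, 0.0]
wrist_force: [0.0, 0.4, -4.9]
opening: 38.8
gripper_force: 61.4
```

Emit:
{"api": "arm_command", "payload": {
  "commands": [
    [0,0,-0.001,0,0,0,0],
    [0,0,-0.001,0,0,0,0],
    [0,0,-0.002,0,0,0,0],
    [0,0,-0.002,0,0,0,0]
  ]
}}

```text
clock: 15.58
position: [548.9, 21.4, 89.1]
orientation: [2.447, 1.97, 0.0]
wrist_force: [-2.1, 0.5, 2.7]
opening: 38.6
gripper_force: 61.9
```

Contact at the expected height, about 7.6 N. Release.

Emit:
{"api": "arm_command", "payload": {
  "commands": [
    [0,0,-0.0005,0,0,0,0],
    [0,0,-0.0005,0,0,0,0.5],
    [0,0,-0.0005,0,0,0,0.6],
    [0,0,-0.0005,0,0,0,0.8],
    [0,0,-0.0005,0,0,0,1],
    [0,0,-0.0005,0,0,0,1],
    [0,0,-0.0005,0,0,0,1]
  ]
}}

```text
clock: 16.45
position: [548.7, 21.0, 87.8]
orientation: [2.447, 1.97, 0.0]
wrist_force: [-0.3, 0.2, -0.1]
opening: 85.5
gripper_force: 0.0
```

Run:
```python
from h import *
np.set_printoptions(precision=1,suppress=True)
o=ctrl.get_obs();print(o['position'],o['clock'],o['wrist_force'],o['opening'])
a=snap('scene','s6');b=snap('side','d6')
def cr(i,u,v):return cv2.resize(i[v:v+120,u:u+80],(400,600),interpolation=cv2.INTER_CUBIC)
cv2.imwrite('pics/c6.png',np.hstack([cr(a['pixels'],267,125),cr(b['pixels'],213,160)]))
```

```text
[548.7  21.   87.8] 16.45 [-0.3  0.2 -0.1] 85.47963694360284
```

View pics/c6.png

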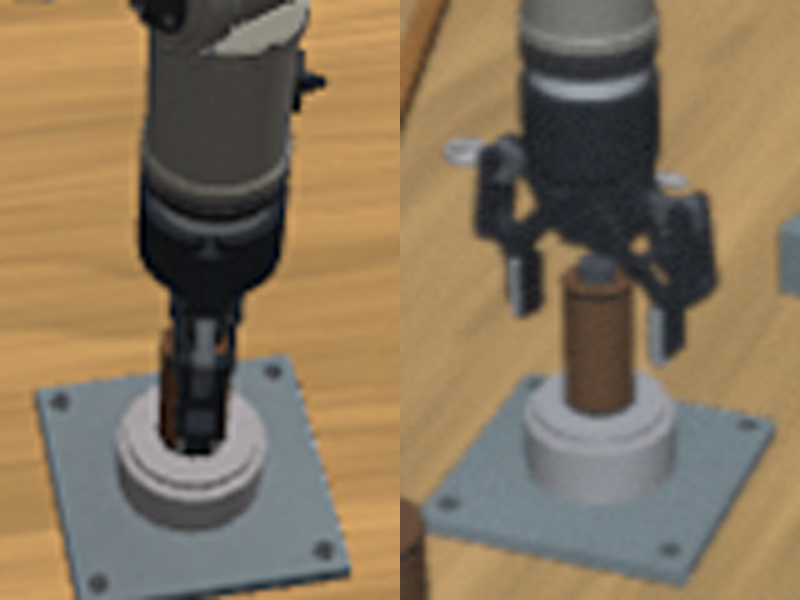

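The picture shows the drum upright with its flange sitting on the collar (side crop (598,400)) and the fingers clear on both sides. Now rise 12 mm and push it with one finger in +x.

Emit:
{"api": "arm_command", "payload": {
  "commands": [
    [0,0,0.012,0,0,0,1],
    [0.006,-0.0013,0.012,0,0,0,1],
    [0.012,-0.0026,0.012,0,0,0,1],
    [0.018,-0.004,0.012,0,0,0,1],
    [0.021,-0.0046,0.012,0,0,0,1],
    [0.024,-0.0053,0.012,0,0,0,1],
    [0.027,-0.006,0.012,0,0,0,1],
    [0.029,-0.0064,0.012,0,0,0,1],
    [0.03,-0.0066,0.012,0,0,0,1],
    [0.03,-0.0066,0.012,0,0,0,1]
  ]
}}

```text
clock: 17.8
position: [577.7, 14.9, 99.9]
orientation: [-2.446, -1.969, 0.003]
wrist_force: [-5.4, 1.5, 4.5]
opening: 85.2
gripper_force: 3.0
```

```bash
cat >> h.py <<'E'
def axis(c,box=(318-105,160,80,85)):
    # brown abrasive in the side view: row-wise centre of dark-brown pixels
    u,v,w,h=box;p=c['pixels'][v:v+h,u:u+w].astype(int)
    B,G,R=p[...,0],p[...,1],p[...,2]
    m=((R-B>22)&(R<140)&(R>50)).astype(np.uint8)
    n,l,s,ce=cv2.connectedComponentsWithStats(m)
    k=1+s[1:,4].argmax();ys,xs=np.nonzero(l==k)
    rows=[(y+v,xs[ys==y].min()+u,xs[ys==y].max()+u) for y in np.unique(ys)]
    return s[k],rows
E
python3 - <<'E'
from h import *
o=ctrl.get_obs();print(o['position'],o['clock'],o['wrist_force'])
for c in(load('d6'),snap('side','d7')):
  s,r=axis(c);print(s.tolist(),[tuple(map(int,x)) for x in r[::3]])
E
```

```text
[577.66275065  14.88335077  99.88905114] 17.8 [-5.37695822  1.46147037  4.54107462]
[32, 52, 19, 30, 362] [(212, 248, 248), (215, 245, 258), (218, 245, 261), (221, 245, 259), (224, 245, 259), (227, 245, 259), (230, 245, 259), (233, 246, 259), (236, 247, 258), (239, 247, 257)]
[29, 49, 17, 32, 304] [(209, 246, 246), (212, 244, 245), (215, 242, 252), (218, 243, 252), (221, 243, 252), (224, 244, 252), (227, 244, 258), (230, 244, 258), (233, 245, 257), (236, 246, 257), (239, 247, 256)]
```

About 0.1 rad by image and geometry. Push 3 mm more for margin, then measure.

Emit:
{"api": "arm_command", "payload": {
  "commands": [
    [0.0015,-0.0003,0,0,0,0,1],
    [0.003,-0.0006,0,0,0,0,1],
    [0.003,-0.0006,0,0,0,0,1]
  ]
}}

```text
clock: 18.23
position: [580.7, 14.4, 100.0]
orientation: [-2.446, -1.969, 0.003]
wrist_force: [-5.3, 2.1, 5.6]
opening: 85.0
gripper_force: 3.3
```

Run:
```python
from h import *
from scipy.optimize import minimize_scalar
o=ctrl.get_obs();print(o['position'],o['clock'],o['wrist_force'])
c=snap('side','d8');s,r=axis(c);print(s.tolist(),[tuple(map(int,x)) for x in r[::3]])
# predicted left-edge shift of nut/cylinder top for tilt about far rim point, pushing along xp
xp=np.array([.976,-.217,0]);C=np.array([549,19.5,50.])
from scipy.spatial.transform import Rotation as Rn
ax=np.cross([0,0,1],xp)
for t in(0,.07,.1,.13,.16,.2):
  piv=C+32.5*xp; f=lambda X:Rn.from_rotvec(ax*t).apply(np.array(X)-piv)+piv
  print(t,proj(c,[f(C+[20,0,80]),f(C+[20,0,50]),f(C+[20,0,10])])[:,0].round(1))
```

```text
[580.68835654  14.37270143 100.04361166] 18.225 [-5.31010485  2.08635042  5.602669  ]
[18, 39, 29, 41, 335] [(199, 232, 234), (202, 239, 240), (205, 246, 246), (208, 245, 246), (211, 243, 243), (214, 241, 251), (217, 241, 251), (220, 242, 251), (223, 242, 258), (226, 243, 257), (229, 243, 257), (232, 244, 258), (235, 246, 257), (238, 246, 256)]
0 [245.7 245.9 246.3]
0.07 [244.  244.9 246.1]
0.1 [243.3 244.5 246. ]
0.13 [242.6 244.  245.9]
0.16 [241.9 243.6 245.8]
0.2 [241.  243.  245.6]
```

The top shifted 4 px, about 0.16 rad (9°), within the wanted range. Back off and let it drop.

Emit:
{"api": "arm_command", "payload": {
  "commands": [
    [-0.003,0.0006,0,0,0,0,1],
    [-0.006,0.0013,0,0,0,0,1],
    [-0.009,0.002,0,0,0,0,1],
    [-0.015,0.0033,0,0,0,0,1],
    [-0.022,0.005,0,0,0,0,1],
    [-0.029,0.0063,0,0,0,0,1],
    [-0.033,0.0072,0,0,0,0,1],
    [-0.033,0.0072,0,0,0,0,1],
    [-0.033,0.0072,0,0,0,0,1]
  ]
}}

```text
clock: 19.4
position: [549.0, 21.0, 99.9]
orientation: [2.447, 1.969, 0.001]
wrist_force: [1.0, -0.9, 0.6]
opening: 85.2
gripper_force: 0.0
```

Emit:
{"api": "arm_command", "payload": {
  "commands": [
    [0,0,0.02,0,0,0,1],
    [0,0,0.05,0,0,0,1],
    [0,0,0.1,0,0,0,1],
    [0,0,0.15,0,0,0,1],
    [0,0,0.2,0,0,0,1],
    [-0.03,0,0.25,0,0,0,1],
    [-0.03,0,0.25,0,0,0,1],
    [-0.03,0,0.25,0,0,0,1]
  ]
}}

```text
clock: 20.4
position: [518.7, 21.0, 350.5]
orientation: [2.446, 1.969, 0.001]
wrist_force: [-0.1, -1.2, -0.8]
opening: 85.3
gripper_force: 0.0
```

Run:
```python
from h import *
o=ctrl.get_obs();print(o['position'],o['clock'],o['wrist_force'])
s,r=axis(load('d6'));print(s.tolist(),[tuple(map(int,x)) for x in r[::3]])
c=snap('side','d9');s,r=axis(c);print(s.tolist(),[tuple(map(int,x)) for x in r[::3]])
# pixel change of the lower drum/flange vs just-seated picture, and fins vs after-setting
d=cv2.absdiff(c['pixels'],load('d6')['pixels']).max(2)
print('flange diff',d[232:262,236:270].mean(),'ref',d[300:330,236:270].mean())
print('cyl diff',d[218:240,247:257].mean())
e=load('d5')['pixels'];print('preset diff',cv2.absdiff(c['pixels'],e).max(2)[165:225,285:350].mean())
a=snap('scene','s9')
print('preset scene',cv2.absdiff(a['pixels'],load('s5')['pixels']).max(2)[170:230,150:232].mean())
```

```text
[518.6509726   20.98927883 350.48489753] 20.4 [-0.08519603 -1.17024128 -0.79524436]
[32, 52, 19, 30, 362] [(212, 248, 248), (215, 245, 258), (218, 245, 261), (221, 245, 259), (224, 245, 259), (227, 245, 259), (230, 245, 259), (233, 246, 259), (236, 247, 258), (239, 247, 257)]
[32, 50, 15, 32, 368] [(210, 250, 254), (213, 247, 258), (216, 245, 259), (219, 245, 259), (222, 245, 259), (225, 245, 259), (228, 245, 259), (231, 245, 259), (234, 245, 258), (237, 247, 258), (240, 248, 257)]
flange diff 2.903921568627451 ref 3.1
cyl diff 3.3636363636363638
preset diff 2.6825641025641027
preset scene 2.178861788617886
```

The drum's image matches the just-seated picture to noise level, and the preset is unchanged since it was set. Hand in.

```bash
python3 -c "
from plant import ctrl
print(ctrl.finish_job())"
```

```text
the job is handed in; nothing more can be done
None
```

I handed the job in at about 20 s of the 58 s allowed, but the hand-in returned no verdict: the slim drum was lowered home, rocked about 9° and dropped back upright, with the wheels measured at about +0.30 (left) and −0.27 (right).

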